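Switch the microscope lamp's filter on an interlocked key bank

TASK

The microscope's lamp console has a bank of three interlocked filter keys, and the square key is latched down now. Change to the filter of the round key: press the round key fully down so that it stays latched and the square key pops up, without pressing the bar-shaped key.

Things in the scene. Friction and masses are not known exactly. Their poses are not given: they have to be found in the camera images.
- round_key_top (a point): Centre of the flat top of the round key, a white cap 32 mm across, in a row of three white keys 54 mm apart, any order, on the flat top of a fixed white console, 170 x 210 x 60 mm, turned up to 0.4 rad. Moves with the key: 84 mm above the bench when up, 72 mm when latched. z up, y along the row. 20 mm or more are free to the next cap; a 42 mm high steel lens barrel stands 80 mm behind the row.
- round_key (a joint): How far the round key is down, in m: 0 up, 0.012 latched down. It starts up. Pressing takes about 3 to 4 N straight down at first, falling to nothing at half travel; from there it snaps down by itself and stays, and the key that was down pops up.
- square_key (a joint): Travel of the square key (white cap 30 x 30 mm), in m: 0 latched down (top 72 mm above the bench), as it starts; -0.012 popped up (top 84 mm). Just one of the three keys can be down at a time.
- bar_key (a joint): How far the bar-shaped key (white cap 44 mm across the row, 14 mm along it) is down, in m: 0 up (top 84 mm above the bench), 0.012 latched down. It starts up and is not to be pressed.

How it is judged (in metres and radians):
At the end, for the whole second after the job is handed in: The round key is latched down (more than 9 of its 12 mm), and the square key and the bar-shaped key are up (each less than 3 mm down) (value of joint round_key above 0.009 m and value of joint square_key below -0.009 m and value of joint bar_key below 0.003 m); the robot touches nothing.
It fails at once if the bar-shaped key is pressed (more than 6 mm down) (value of joint bar_key above 0.006 m).
It also fails if it takes over 29 s, if anything falls off the work surface, if the arm or the gripper's body presses on something with over 40 N, if the wrist force passes 120 N, or if a joint passes its speed limit or range.

ROBOT

A 6-joint arm with a two-finger parallel gripper is mounted at the origin on the work surface. World frame = base frame: x ahead of the robot, y to its left, z up, the work surface at z = 0. Lengths are in m, angles in degrees, forces in N, time in s.
With the tool pointing down it reaches from about 0.4 to 0.825 m from the base axis. Payload 7 kg.
Tool frame: the origin (TCP) lies midway between the tips of the shut fingers; the grasp point (between the pads) lies 19 mm behind it (r.hold_point_z is the distance from the TCP to the grasp point, in m); x points along the fingers, y is the direction in which the jaws open and shut, and the axes are right-handed (so a half turn about x gives the same grasp; the last joint's range is limited). The gripper opens to 88 mm and grips with 3 to 60 N. Pads are 19 mm wide; open, the fingers measure 130 mm over their backs; the gripper's body (78 mm by 193 mm) begins 47 mm behind the grasp point.
Start: joints at [91.45, 20.546, 0.682, 0, -70.136, -16.507], TCP at [0.175, 0.652, 0.227] pointing down, gripper open.
Joint ranges: [-176.03, 176.03], [-82.01, 121.73], [-58.28, 71.71], [-173.87, 95.51], [-174.79, -0.11], [-173.66, 173.66]. Speed limits (degrees/s): [136.94, 136.94, 172.46, 180, 180, 180].

INTERFACE

Orientations are given as [roll, pitch, yaw] about the fixed x, y, z axes, in that order (R = Rz(yaw) Ry(pitch) Rx(roll)).
In Python, from plant import r, viewer, order gives the robot as it stands. The module is installed in compiled form; this text tells all that it offers.
- The arm moves only by the shell command python3 -m creep 'ROWS' [FORCE]. ROWS is JSON, a list of rows, each an object of numbers: "ax", "ay", "az": the turn, a rotation vector about the tool's x, y, z in degrees; "tx", "ty", "tz": the shift along the tool's x, y, z in m; "fingers": the finger opening in m, from 0 to 0.0876. A call has 1 to 5 rows; each row is the pose to reach, as a shift and turn from the pose commanded when the call began, along the tool's axes at that moment; what a row does not reach only later rows make up. A row lasts 1/10 s, in which the tool goes at most 50 mm and 8.59 degrees, less where a joint would pass 70% of its speed; a pose out of reach is approached as far as the arm can. A call with a gripper value outside its range is refused whole. The fingers move at their own pace and stop on an object; FORCE is the grip in N (left out, the last holds). Time passes only in rows, so rows that repeat a pose let the fingers close. It gives the time, the measured TCP pose, the force and the opening at its end, in the units of the state.
- r.get_state(): the state, without advancing time (a new reading comes with each control period).
- viewer.capture(name): name is "scene" or "top"; returns a dict with "pixels" (480x640x3 uint8, blue, green, red), "depth" (480x640 float32, m along the optical axis (not along the pixel's ray), 0 where there is no reading), "fx", "fy", "cx", "cy" (pixels), "rvec" (rotation vector, rad) and "tvec" (3), from world to camera coordinates, as OpenCV has them. Camera axes: x right, y down, z forward; pixel columns grow to the right and rows downward; lengths in m; the calibration is good to about 2 mm. A picture is of the moment at which its call begins.
- order.close_job(): hands the job in, once; it reports no verdict.
The state is a dict: "time_s": time; "joints": joint angles; "qd": joint speeds; "joint_torque": joint torques, N m; "tcp_pos": TCP position; "eef_rot": TCP orientation; "contact_force": force on the tool from outside, world axes, zero at the start; "moment": the same for the moment, N m; "gripper_width": finger opening in m.
Only numpy, scipy, OpenCV 4.12 (cv2) and the standard library are available. Lean on these libraries where they do the work, as an engineer would, in place of code of your own. Each camera call takes 0.05 s, during which the arm holds its last target.

## Working session

There is one attempt and no reset: what is moved stays moved. The work goes in short steps, Python scripts to look and compute and a shell command to move; the robot and the scene stay as the last step left them, time stands still between calls to the robot, and variables do not carry over. Pictures are saved under pics/ and viewed, and the job is handed in when it is done.

```bash
mkdir -p pics
python3 - <<'E'
from plant import r, viewer
import cv2,numpy as np
s=r.get_state(); print(s)
for n in("scene","top"):
    c=viewer.capture(n); cv2.imwrite(f"pics/{n}0.png",c["pixels"]); np.savez(f"{n}0.npz",**c)
    R=cv2.Rodrigues(np.array(c["rvec"],float))[0]; print(n,c["fx"],c["cx"],c["cy"],(-R.T@np.array(c["tvec"]).ravel()),R[2])
E
```

```text
{'time_s': 0.0, 'joints': array([ 9.14515367e+01,  2.05910415e+01,  6.33215955e-01, -2.07919353e-02,
       -7.01364614e+01, -1.65084008e+01]), 'qd': array([ 0.08888957, -0.03709141,  0.00763388, -0.07530018, -0.0428929 ,
        0.01369153]), 'joint_torque': array([-1.32245674e-03, -5.82712162e+01,  2.93047374e+01,  6.99739158e+00,
        7.02534409e-03, -1.61906514e-04]), 'tcp_pos': array([0.17522785, 0.65133989, 0.22562079]), 'eef_rot': array([  94.79841914,   89.90370778, -100.2655258 ]), 'contact_force': array([-0.25318113, -0.72615051, -0.725622  ]), 'moment': array([ 0.07521371, -0.03056877,  0.04593819]), 'gripper_width': 0.08758353121224756}
scene 561.2370577173383 314.81033386016924 245.19943025470346 [1.06495962 0.07555487 0.52453433] [-0.75754612 -0.04856299 -0.65097275]
top 520.6448373207469 328.0648597814246 249.09245407221073 [0.41264361 0.04752272 0.72280012] [ 0.18531225  0.01834953 -0.98250835]
```

View pics/scene0.png

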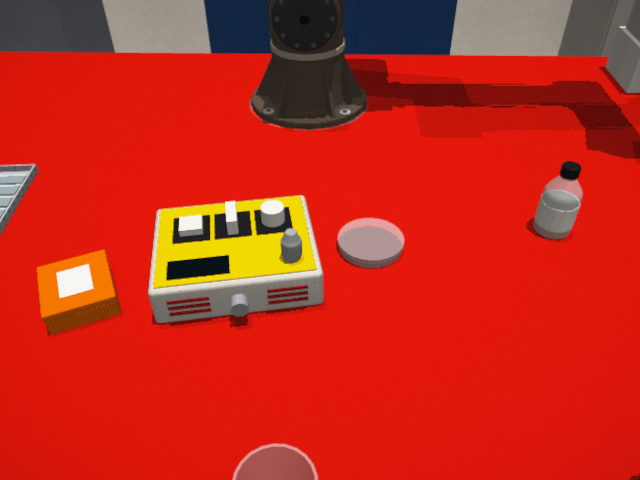

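View pics/top0.png

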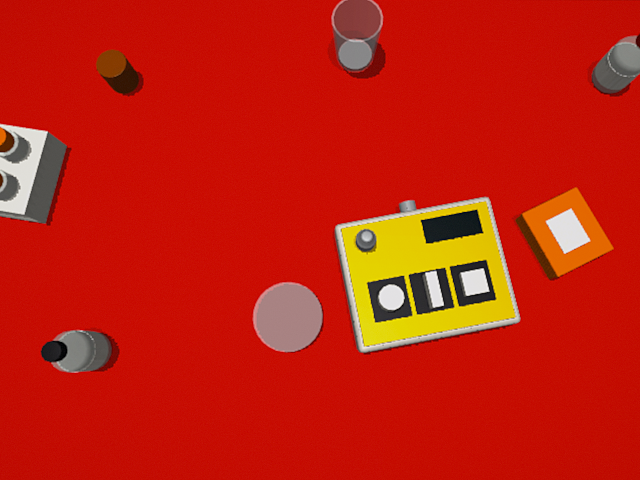

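In the top view the round key is at about (391,297), the bar at (433,289), the square at (475,281), and the barrel at (366,240). In the scene view the round key is at about (272,212).

```bash
cat > h.py <<'E'
import cv2,numpy as np
def ray(c,uv,z):
    R=cv2.Rodrigues(np.array(c["rvec"],float))[0]; t=np.array(c["tvec"],float).ravel()
    o=-R.T@t; d=R.T@np.array([(uv[0]-c["cx"])/c["fx"],(uv[1]-c["cy"])/c["fy"],1]); return o+d*(z-o[2])/d[2]
E
python3 - <<'E'
from h import *
for n,(x0,y0,x1,y1) in {"top":(365,255,500,325),"scene":(170,195,290,245)}.items():
    c=np.load(n+"0.npz"); p=c["pixels"]; hsv=cv2.cvtColor(p,cv2.COLOR_BGR2HSV)
    for T in (185,225):
        m=((hsv[...,1]<40)&(hsv[...,2]>T)).astype(np.uint8); k=np.zeros_like(m);k[y0:y1,x0:x1]=m[y0:y1,x0:x1]
        nn,l,st,ce=cv2.connectedComponentsWithStats(k)
        for i in range(1,nn):
            if st[i,4]>60:
                u,v=ce[i]; dz=c["depth"][int(v),int(u)]
                pts=[ray(c,q,.084) for q in ((st[i,0],v),(st[i,0]+st[i,2],v),(u,st[i,1]),(u,st[i,1]+st[i,3]))]
                print(n,T,st[i],ce[i].round(1),"d",dz,ray(c,ce[i],.084).round(4),ray(c,ce[i],.072).round(4),np.linalg.norm(pts[0]-pts[1]).round(4),np.linalg.norm(pts[2]-pts[3]).round(4))
    # depth->height of caps & barrel
c=np.load("top0.npz")
R=cv2.Rodrigues(c["rvec"])[0];t=c["tvec"].ravel()
for u,v in((391,297),(435,289),(475,281),(366,236),(400,250)):
    d=float(c["depth"][v,u]); print(u,v,(R.T@(np.array([(u-c["cx"])/c["fx"]*d,(v-c["cy"])/c["fy"]*d,d])-t)).round(4))
for uv in((336,227),(488,198),(519,322),(361,351)): print(ray(c,uv,.06).round(4))
from scipy.spatial.transform import Rotation as Ro
print(Ro.from_euler("xyz",[94.798,89.904,-100.266],degrees=True).as_matrix().round(3))
E
python3 - <<'E'
import cv2
for n,(a,b,x,y) in {"top":(330,190,530,340),"scene":(150,185,350,335)}.items():
    p=cv2.imread(f"pics/{n}0.png")[b:y,a:x]; cv2.imwrite(f"pics/{n}0z.png",cv2.resize(p,None,fx=4,fy=4,interpolation=cv2.INTER_NEAREST))
E
```

```text
top 185 [461 269  28  27 544] [474.7 281.8] d 0.6514339 [ 0.4943 -0.1213  0.084 ] [ 0.4959 -0.1244  0.072 ] 0.0342 0.0334
top 185 [426 271  18  36 379] [434.4 288.8] d 0.6394222 [ 0.485  -0.0717  0.084 ] [ 0.4864 -0.074   0.072 ] 0.022 0.0443
top 185 [379 285  25  25 492] [391.1 297. ] d 0.6364163 [ 0.4743 -0.0187  0.084 ] [ 0.4755 -0.0199  0.072 ] 0.0306 0.0306
top 225 [461 269  27  26 495] [474.4 281.6] d 0.6514339 [ 0.4945 -0.1209  0.084 ] [ 0.4961 -0.1241  0.072 ] 0.033 0.0322
top 225 [426 272  17  35 333] [434.  288.7] d 0.6394222 [ 0.4851 -0.0713  0.084 ] [ 0.4865 -0.0736  0.072 ] 0.0208 0.0431
top 225 [379 285  25  24 452] [391.1 296.8] d 0.6364163 [ 0.4746 -0.0187  0.084 ] [ 0.4757 -0.0199  0.072 ] 0.0306 0.0294
scene 185 [225 201  12  21 209] [230.3 211.3] d 0.7327949 [ 0.4888 -0.0708  0.084 ] [ 0.4731 -0.0747  0.072 ] 0.0157 0.0455
scene 185 [261 201  23  13 248] [271.6 207. ] d 0.7380667 [ 0.4776 -0.018   0.084 ] [ 0.4616 -0.0205  0.072 ] 0.0302 0.0285
scene 185 [179 215  23  16 316] [190.  222.7] d 0.7348739 [ 0.5144 -0.1182  0.084 ] [ 0.4994 -0.1235  0.072 ] 0.0294 0.0333
scene 225 [225 201  11  21 197] [230.1 211. ] d 0.7327949 [ 0.4882 -0.0711  0.084 ] [ 0.4725 -0.0751  0.072 ] 0.0144 0.0455
scene 225 [261 201  22  13 238] [271.6 206.8] d 0.7372368 [ 0.4773 -0.0181  0.084 ] [ 0.4612 -0.0207  0.072 ] 0.0289 0.0285
scene 225 [179 215  22  16 293] [189.6 222.5] d 0.7348739 [ 0.514  -0.1188  0.084 ] [ 0.499  -0.1241  0.072 ] 0.0281 0.0333
391 297 [ 0.4745 -0.0187  0.0822]
435 289 [ 0.4848 -0.0725  0.0841]
475 281 [ 0.497  -0.1251  0.0713]
366 236 [0.5467 0.0131 0.1009]
400 250 [ 0.5375 -0.0331  0.0602]
[0.5671 0.05   0.06  ]
[ 0.6084 -0.1492  0.06  ]
[ 0.4473 -0.1811  0.06  ]
[0.4087 0.0169 0.06  ]
[[-0.    -0.26  -0.966]
 [-0.002 -0.966  0.26 ]
 [-1.     0.002 -0.   ]]
```

View pics/top0z.png

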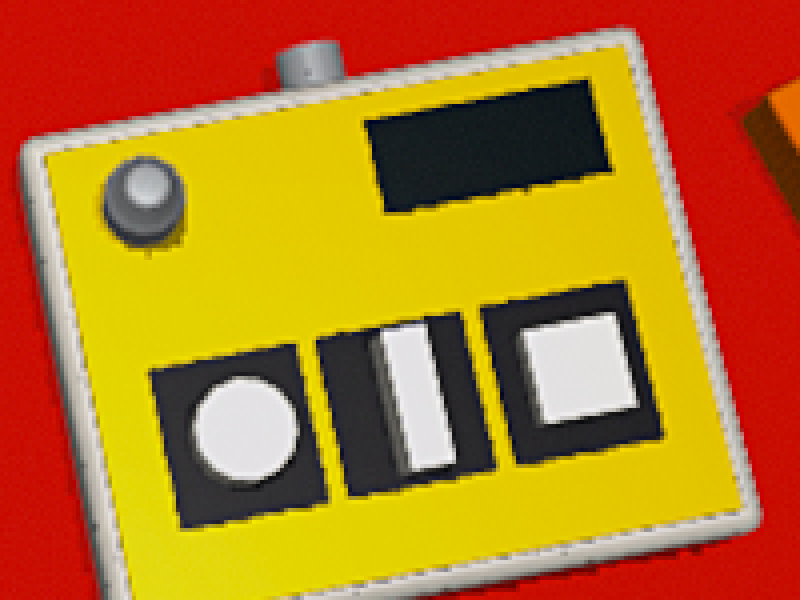

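View pics/scene0z.png

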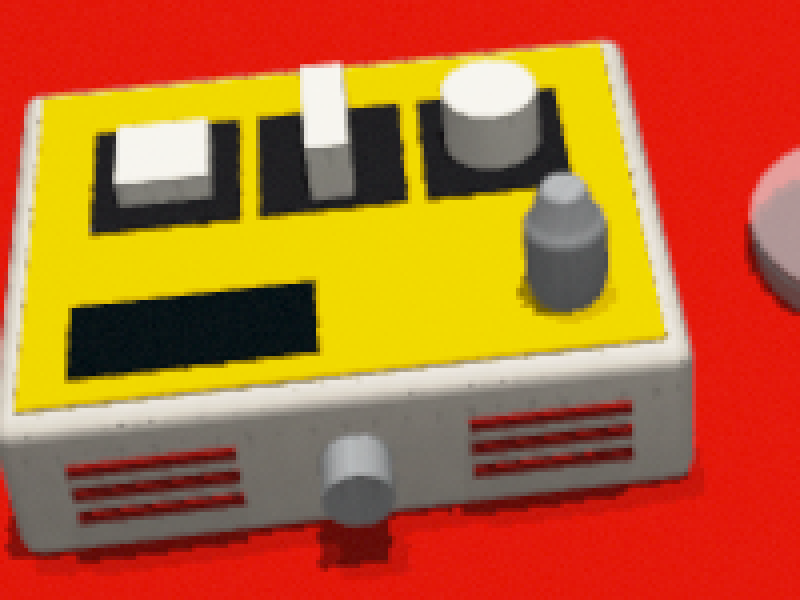

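Both views agree on the round key, to about 3 mm: (0.475, -0.0185), with 0.082 to 0.084 m height from depth. Its spacing to the bar key comes out at 54 mm. Before crossing I'll check how tall the things on the way are.

Run:
```python
from h import *
c=np.load("top0.npz");R=cv2.Rodrigues(c["rvec"])[0];t=c["tvec"].ravel()
v,u=np.mgrid[0:480,0:640];d=c["depth"];P=np.stack([(u-c["cx"])/c["fx"]*d,(v-c["cy"])/c["fy"]*d,d],-1)
W=(P-t)@R
for n,(a,b,x,y) in dict(bottle=(30,310,130,390),left=(0,110,80,230),console=(330,180,530,360)).items():
    w=W[b:y,a:x][d[b:y,a:x]>0]; w=w[w[:,2]>.03]; print(n,w.min(0).round(3),w.max(0).round(3))
s=np.array([.1752,.6513]);T=np.array([.4752,-.0185]);D=T-s
print("ty",-.26*D[0]-.966*D[1],"tz",-.966*D[0]+.26*D[1])
```

```text
bottle [0.377 0.353 0.03 ] [0.429 0.399 0.113]
left [0.582 0.45  0.03 ] [0.71  0.52  0.098]
console [ 0.407 -0.212  0.03 ] [0.612 0.051 0.104]
ty 0.5690267999999998 tz -0.463948
```

Nothing on the way is higher than 0.113 m and the tips are at 0.226 m, so I'll cross at this height with the fingers shut.

```bash
python3 -m creep '[{"ty":0.038,"tz":-0.031,"fingers":0},{"ty":0.076,"tz":-0.062,"fingers":0},{"ty":0.114,"tz":-0.093,"fingers":0},{"ty":0.152,"tz":-0.124,"fingers":0},{"ty":0.19,"tz":-0.155,"fingers":0}]' 20
```

```text
invalid input
```

```bash
python3 -m creep '[{"ax":0,"ay":0,"az":0,"tx":0,"ty":0.038,"tz":-0.031,"fingers":0},{"ax":0,"ay":0,"az":0,"tx":0,"ty":0.076,"tz":-0.062,"fingers":0},{"ax":0,"ay":0,"az":0,"tx":0,"ty":0.114,"tz":-0.093,"fingers":0},{"ax":0,"ay":0,"az":0,"tx":0,"ty":0.152,"tz":-0.124,"fingers":0},{"ax":0,"ay":0,"az":0,"tx":0,"ty":0.19,"tz":-0.155,"fingers":0}]' 20
```

```text
time_s: 0.6
tcp_pos: [0.276, 0.4259, 0.2262]
eef_rot: [86.4, 90.0, -108.6]
contact_force: [1.2, 0.3, 1.1]
gripper_width: 0.0536
```

```bash
python3 -m creep '[{"ax":0,"ay":0,"az":0,"tx":0,"ty":0.038,"tz":-0.031,"fingers":0},{"ax":0,"ay":0,"az":0,"tx":0,"ty":0.076,"tz":-0.062,"fingers":0},{"ax":0,"ay":0,"az":0,"tx":0,"ty":0.114,"tz":-0.093,"fingers":0},{"ax":0,"ay":0,"az":0,"tx":0,"ty":0.152,"tz":-0.124,"fingers":0},{"ax":0,"ay":0,"az":0,"tx":0,"ty":0.19,"tz":-0.155,"fingers":0}]' 20 &&  python3 -m creep '[{"ax":0,"ay":0,"az":0,"tx":0,"ty":0.038,"tz":-0.031,"fingers":0},{"ax":0,"ay":0,"az":0,"tx":0,"ty":0.076,"tz":-0.062,"fingers":0},{"ax":0,"ay":0,"az":0,"tx":0,"ty":0.114,"tz":-0.093,"fingers":0},{"ax":0,"ay":0,"az":0,"tx":0,"ty":0.152,"tz":-0.124,"fingers":0},{"ax":0,"ay":0,"az":0,"tx":0,"ty":0.189,"tz":-0.154,"fingers":0}]' 20
python3 -m creep '[{"ax":0,"ay":0,"az":0,"tx":0,"ty":0,"tz":0,"fingers":0},{"ax":0,"ay":0,"az":0,"tx":0,"ty":0,"tz":0,"fingers":0},{"ax":0,"ay":0,"az":0,"tx":0,"ty":0,"tz":0,"fingers":0}]' 20
python3 - <<'E'
from plant import r
from scipy.spatial.transform import Rotation as Ro
import numpy as np
s=r.get_state();M=Ro.from_euler("xyz",s["eef_rot"],degrees=True).as_matrix()
print(s["tcp_pos"],s["joints"],s["contact_force"]);print(M.round(3));print("need tool",(M.T@(np.array([.475,-.0185,.092])-s["tcp_pos"])).round(4))
E
```

```text
time_s: 1.1
tcp_pos: [0.3761, 0.2023, 0.2266]
eef_rot: [-97.1, 90.0, 67.9]
contact_force: [1.3, -0.1, -0.2]
gripper_width: 0.0133
time_s: 1.6
tcp_pos: [0.4759, -0.0203, 0.2266]
eef_rot: [-129.3, 90.0, 35.7]
contact_force: [2.2, 1.1, 0.1]
gripper_width: 0.0006
time_s: 1.9
tcp_pos: [0.4753, -0.0179, 0.2264]
eef_rot: [6.5, 90.0, 171.4]
contact_force: [-0.3, 0.4, -1.0]
gripper_width: 0.0003
[ 0.47526956 -0.01786142  0.22635525] [ 2.16198973e+01  1.44575520e+00 -2.35330002e+01 -1.39258233e-02
 -6.50429509e+01  5.33277924e+01] [-0.3109455   0.35097056 -0.98352066]
[[-0.    -0.26  -0.966]
 [ 0.    -0.966  0.26 ]
 [-1.     0.     0.   ]]
need tool [0.1344 0.0007 0.    ]
```

```bash
python3 -m creep '[{"ax":0,"ay":0,"az":0,"tx":0.035,"ty":0,"tz":0,"fingers":0},{"ax":0,"ay":0,"az":0,"tx":0.07,"ty":0,"tz":0,"fingers":0},{"ax":0,"ay":0,"az":0,"tx":0.1,"ty":0,"tz":0,"fingers":0},{"ax":0,"ay":0,"az":0,"tx":0.12,"ty":0.001,"tz":0,"fingers":0},{"ax":0,"ay":0,"az":0,"tx":0.126,"ty":0.001,"tz":0,"fingers":0}]' 20
python3 - <<'E'
from plant import r,viewer
import cv2
for n,(a,b,x,y) in {"top":(330,190,530,340),"scene":(150,185,350,335)}.items():
    p=viewer.capture(n)["pixels"]
    if n=="scene": cv2.imwrite("pics/s1.png",cv2.resize(p[b-60:y,a:x],None,fx=2.8,fy=2.8))
    else: cv2.imwrite("pics/t1.png",p)
s=r.get_state();print(s["tcp_pos"],s["contact_force"])
E
```

```text
time_s: 2.4
tcp_pos: [0.4737, -0.0181, 0.0987]
eef_rot: [29.8, 89.8, -165.1]
contact_force: [-0.7, -0.0, 1.2]
gripper_width: 0.0004
[ 0.47497698 -0.0181453   0.10034016] [ 0.4624889  -0.92103229 -0.81518622]
```

View pics/s1.png

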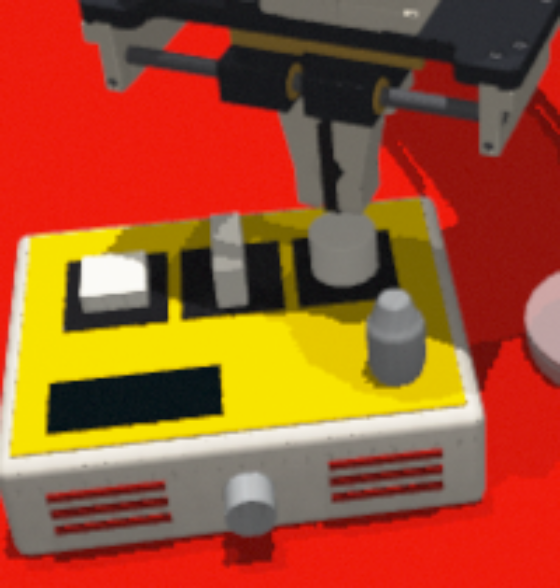

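The shut fingertips stand right over the round cap, at about (340,210) in the zoomed picture. They are clear of the bar key at (228,255) and of the barrel. Next I press.

```bash
python3 -m creep '[{"ax":0,"ay":0,"az":0,"tx":0.008,"ty":0,"tz":0,"fingers":0},{"ax":0,"ay":0,"az":0,"tx":0.014,"ty":0,"tz":0,"fingers":0},{"ax":0,"ay":0,"az":0,"tx":0.018,"ty":0,"tz":0,"fingers":0},{"ax":0,"ay":0,"az":0,"tx":0.021,"ty":0,"tz":0,"fingers":0},{"ax":0,"ay":0,"az":0,"tx":0.023,"ty":0,"tz":0,"fingers":0}]'
python3 -m creep '[{"ax":0,"ay":0,"az":0,"tx":0.002,"ty":0,"tz":0,"fingers":0},{"ax":0,"ay":0,"az":0,"tx":0.004,"ty":0,"tz":0,"fingers":0},{"ax":0,"ay":0,"az":0,"tx":0.005,"ty":0,"tz":0,"fingers":0},{"ax":0,"ay":0,"az":0,"tx":0.005,"ty":0,"tz":0,"fingers":0},{"ax":0,"ay":0,"az":0,"tx":0.005,"ty":0,"tz":0,"fingers":0}]'
python3 - <<'E'
from plant import r,viewer
import cv2
p=viewer.capture("scene")["pixels"];cv2.imwrite("pics/s2.png",cv2.resize(p[125:335,150:350],None,fx=2.8,fy=2.8))
s=r.get_state();print(s["tcp_pos"],s["contact_force"])
E
```

```text
time_s: 3.0
tcp_pos: [0.4756, -0.0191, 0.0775]
eef_rot: [-151.0, 90.0, 13.9]
contact_force: [-0.1, -0.6, -0.8]
gripper_width: 0.0002
time_s: 3.5
tcp_pos: [0.4754, -0.0192, 0.0726]
eef_rot: [99.1, 90.0, -96.0]
contact_force: [0.9, -0.2, 0.3]
gripper_width: 0.0003
[ 0.4753932  -0.01917371  0.07259724] [0.59873783 0.37309513 0.09141508]
```

View pics/s2.png

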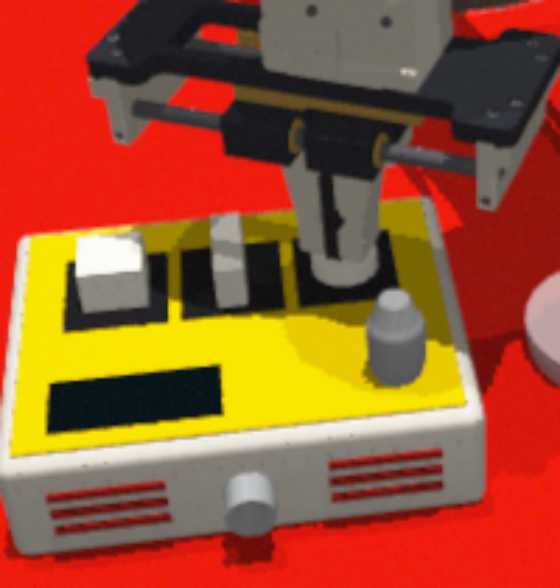

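The round key is down at about (345,270), the square has popped up at (110,255), and the bar is still up. I'll go up and check.

```bash
python3 -m creep '[{"ax":0,"ay":0,"az":0,"tx":-0.02,"ty":0,"tz":0,"fingers":0},{"ax":0,"ay":0,"az":0,"tx":-0.05,"ty":0,"tz":0,"fingers":0},{"ax":0,"ay":0,"az":0,"tx":-0.09,"ty":0,"tz":0,"fingers":0},{"ax":0,"ay":0,"az":0,"tx":-0.13,"ty":0,"tz":0,"fingers":0},{"ax":0,"ay":0,"az":0,"tx":-0.15,"ty":0,"tz":0,"fingers":0}]'
python3 -m creep '[{"ax":0,"ay":0,"az":0,"tx":0,"ty":0.03,"tz":0.03,"fingers":0},{"ax":0,"ay":0,"az":0,"tx":0,"ty":-0.05,"tz":0,"fingers":0},{"ax":0,"ay":0,"az":0,"tx":0,"ty":-0.1,"tz":0,"fingers":0},{"ax":0,"ay":0,"az":0,"tx":0,"ty":-0.14,"tz":0,"fingers":0},{"ax":0,"ay":0,"az":0,"tx":0,"ty":-0.18,"tz":0,"fingers":0}]'
python3 -m creep '[{"ax":0,"ay":0,"az":0,"tx":0,"ty":0,"tz":0,"fingers":0},{"ax":0,"ay":0,"az":0,"tx":0,"ty":0,"tz":0,"fingers":0},{"ax":0,"ay":0,"az":0,"tx":0,"ty":0,"tz":0,"fingers":0}]'
python3 - <<'E'
from plant import r,viewer
from h import *
p=viewer.capture("scene")["pixels"];cv2.imwrite("pics/s3.png",cv2.resize(p[125:335,150:350],None,fx=2.8,fy=2.8))
c=viewer.capture("top");cv2.imwrite("pics/t3.png",c["pixels"])
R=cv2.Rodrigues(np.array(c["rvec"],float))[0];t=np.array(c["tvec"]).ravel()
for u,v in((391,299),(435,289),(474,282)):
    d=float(np.median(c["depth"][v-2:v+3,u-2:u+3])); print(u,v,(R.T@(np.array([(u-c["cx"])/c["fx"]*d,(v-c["cy"])/c["fy"]*d,d])-t)).round(4))
s=r.get_state();print(s["tcp_pos"],s["contact_force"],s["qd"].round(2))
E
```

```text
time_s: 4.05
tcp_pos: [0.4766, -0.019, 0.2263]
eef_rot: [-153.6, 89.7, 11.3]
contact_force: [0.7, -0.7, -0.6]
gripper_width: 0.0005
time_s: 4.55
tcp_pos: [0.5187, 0.143, 0.223]
eef_rot: [-134.6, 89.9, 30.3]
contact_force: [1.5, -0.7, 0.4]
gripper_width: 0.0005
time_s: 4.85
tcp_pos: [0.5178, 0.1409, 0.2224]
eef_rot: [44.4, 90.0, -150.6]
contact_force: [-0.1, -0.0, 1.0]
gripper_width: 0.0004
391 299 [ 0.473  -0.0198  0.0713]
435 289 [ 0.4849 -0.0726  0.0832]
474 282 [ 0.4941 -0.1206  0.0834]
[0.5178982  0.14041872 0.22275276] [0.64399813 0.13011853 0.40854019] [-0.25 -0.19  0.04 -0.05 -0.03 -0.09]
```

View pics/s3.png

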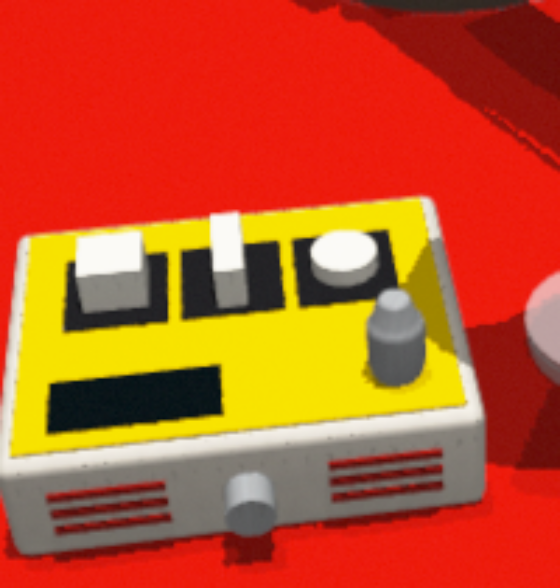

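View pics/t3.png

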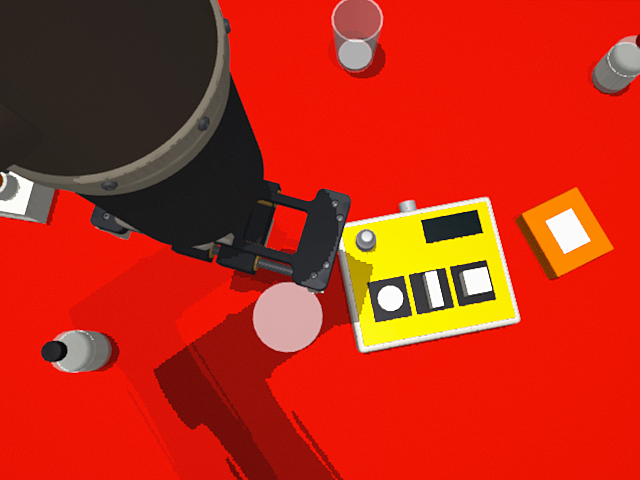

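The scene view shows the round key low at (344,258), with the square (110,255) and the bar (228,258) both up. In the top view the round key is at (391,299) and the arm is clear of everything. I'm handing the job in.

```bash
python3 -c "
from plant import order
print(order.close_job())"
```

```text
the job is handed in; nothing more can be done
None
```

I pressed the round key straight down with the shut fingers until it latched, then backed the arm off and handed the job in at about 5 s of the 29 s allowed.

- **Last checks:** From the top camera's depth, the round key's top is at 71 mm (latched), and the square and bar tops are both at 83 mm (up). The scene picture shows the same.
- **Robot clear:** The fingertips were at 0.22 m, away from the console and everything else. The wrist force read under 1 N, which is noise.
- **Disagreements and failures:** Before the press the two cameras differed by about 3 mm on where the round key was, which didn't matter on a 32 mm cap. The first move command was refused because its rows left out some keys, and nothing moved. No check failed.

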